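# Tip the angle brackets and fill the kit tray

## Robot

A 6-joint arm with a two-finger parallel gripper is mounted at the origin on a cart in front of the work surface, level with it; the furniture and walls round the work are solid. World frame = base frame: x ahead of the robot, y to its left, z up, the work surface at z = 0. Lengths are in mm, angles in rad, forces in N, time in s.
With the tool pointing down it reaches from about 350 to 925 mm from the base axis. Payload 6.4 kg.
Tool frame: the origin (TCP) lies midway between the tips of the shut fingers; the grasp point (between the pads) lies 19 mm behind it (grip_depth is the distance from the TCP to the grasp point, in mm); z points along the fingers, y is the line along which they close (so a half turn about z gives the same grasp; the last joint's range is limited). The gripper opens to 85 mm and grips with 20 to 120 N. Pads are 22 mm wide; open, the fingers measure 114 mm over their backs; the gripper's body (76 mm by 85 mm) begins 54 mm behind the grasp point. The pads swing forward as they close: fully open they stand 13 mm farther back than shut.
Start: joints at [-1.448, 0.245, 1.558, -0, 1.339, -0.174], TCP at [190.105, -621.59, 231.29] pointing down, gripper open.
Joint ranges: [-3.13, 3.13], [-1.02, 2.26], [0.13, 2.54], [-0.95, 4.09], [0.21, 2.88], [-2.74, 2.74]. Speed limits (rad/s): [2.57, 2.57, 3.14, 3.14, 3.14, 3.14].

## Interface

Orientations are given as a unit quaternion [w, x, y, z].
In Python, from bench import reach, move_linear, movej, ungrasp, clamp, hold, ik, sense, snapshot, camera_info, Unreachable, hand_in, grip_depth gives the robot as it stands. Calls block until the motion is done:
- reach(position, orientation): joint-space move of the TCP to a pose.
- move_linear(position, v=150, rotation=None): straight line of the TCP; rotation=None keeps the orientation; v is the mean speed in mm/s.
- movej(angles): joint-space move.
- ungrasp() and clamp(grasp_force=None): open the fingers fully, or close them until they stop; grasp_force is the grip in N (None keeps the last).
- hold(seconds).
- ik(position, orientation): joint angles nearest the present ones, or None.
- sense(): the state.
- snapshot(name): name is "scene" or "side" or "wrist"; returns the picture (400x640x3 uint8, blue, green, red); there is no depth.
- camera_info(name): a dict with "mtx" (3x3 intrinsics, pixels), "dist" ([k1, k2, p1, p2, k3] as OpenCV has them; the pictures are not rectified), "pose" (4x4, takes a point from camera to world coordinates); the wrist camera has in their place "hand_eye" (4x4, takes a point from camera to tool coordinates, whose origin is the TCP and whose axes are the flange's). Camera axes: x right, y down, z forward; pixel columns grow to the right and rows downward; lengths in mm; the calibration is good to about 2 mm. A picture is of the moment at which its call begins: read the wrist's pose just before it. camera_info takes no time and is no camera call.
A pose or a line that the arm cannot do raises Unreachable and nothing moves.
- hand_in(): hands the job in; it is judged then, once.
The state is a dict: "time": time; "joints": joint angles; "dq": joint speeds; "effort": joint torques, N m; "tcp_pos": TCP position; "tcp_rot": TCP orientation; "contact_force": force on the tool from outside, world axes, zero at the start; "wrist_torque": the same for the moment, N m; "opening": opening from 0.0 (shut) to 1.0 (fully open); "grasp_force": force on a finger pad.
Only numpy, scipy, OpenCV 4.12 (cv2) and the standard library are available. Lean on these libraries where they do the work, as an engineer would, in place of code of your own. Each camera call takes 0.05 s, during which the arm holds its last target. There are 200 camera calls.

## Task

Fill the grey kit tray for the next mounting job: tip every angle bracket on the bench over its corner from its short leg onto its long leg, without lifting it off the bench while it still stands, then lay each one in a blue pocket of its own with the long leg flat on the floor and the short leg standing up. Lay the brass spatula and the steel tweezers flat along the two grey lanes, one in each, and leave the red and orange jars where they are.

Things in the scene. Friction and masses are not known exactly. Their poses are not given: they have to be found in the camera images.
- bracket_1: aluminium L bracket, 40 mm wide, 6 mm thick; legs 45 and 75 mm outside. Origin: middle of the outer corner edge; own x along the short leg (own z 0..6), own z along the long leg (own x 0..6), own y along the edge. Starts on the short leg, own z up; tipped over, own x is up. Centre of mass at own x 10, z 25 mm: falls over to own -x once tilted 25 deg. May be absent. Starts on the 3 mm mat
- long_leg_1 (a point): centre of the outer face of bracket_1's long leg, 37.5 mm from the corner edge (own axes as the bracket's)
- bracket_2: aluminium L bracket, 40 mm wide, 6 mm thick; legs 45 and 75 mm outside. Origin: middle of the outer corner edge; own x along the short leg (own z 0..6), own z along the long leg (own x 0..6), own y along the edge. Starts on the short leg, own z up; tipped over, own x is up. Centre of mass at own x 10, z 25 mm: falls over to own -x once tilted 25 deg. May be absent. Starts on the 3 mm mat
- long_leg_2 (a point): centre of the outer face of bracket_2's long leg, 37.5 mm from the corner edge (own axes as the bracket's)
- bracket_3: aluminium L bracket, 40 mm wide, 6 mm thick; legs 45 and 75 mm outside. Origin: middle of the outer corner edge; own x along the short leg (own z 0..6), own z along the long leg (own x 0..6), own y along the edge. Starts on the short leg, own z up; tipped over, own x is up. Centre of mass at own x 10, z 25 mm: falls over to own -x once tilted 25 deg. May be absent. Starts on the 3 mm mat
- long_leg_3 (a point): centre of the outer face of bracket_3's long leg, 37.5 mm from the corner edge (own axes as the bracket's)
- bracket_4: aluminium L bracket, 40 mm wide, 6 mm thick; legs 45 and 75 mm outside. Origin: middle of the outer corner edge; own x along the short leg (own z 0..6), own z along the long leg (own x 0..6), own y along the edge. Starts on the short leg, own z up; tipped over, own x is up. Centre of mass at own x 10, z 25 mm: falls over to own -x once tilted 25 deg. May be absent. Starts on the 3 mm mat
- long_leg_4 (a point): centre of the outer face of bracket_4's long leg, 37.5 mm from the corner edge (own axes as the bracket's)
- kit_tray: fixed grey sheet tray with black floor, 176 mm (own x) by 215 mm (own y), standing on 4 mm feet: top of the floor 7 mm and top of the 3 mm walls 17 mm above the bench; origin at bench height under its centre. On its -x side four blue-lined pockets side by side along y; on its +x side two grey-lined lanes that run along y
- pocket_1 (a point): centre of the floor of a blue bracket pocket, 88 mm along the tray's x, 50 mm along its y, 10 mm deep; axes as the tray's
- pocket_2 (a point): centre of the floor of a blue bracket pocket, 88 mm along the tray's x, 50 mm along its y, 10 mm deep; axes as the tray's
- pocket_3 (a point): centre of the floor of a blue bracket pocket, 88 mm along the tray's x, 50 mm along its y, 10 mm deep; axes as the tray's
- pocket_4 (a point): centre of the floor of a blue bracket pocket, 88 mm along the tray's x, 50 mm along its y, 10 mm deep; axes as the tray's
- lane_1 (a point): centre of the floor of a grey tool lane, 38 mm along the tray's x, 209 mm along its y, 10 mm deep; axes as the tray's
- lane_2 (a point): centre of the floor of a grey tool lane, 38 mm along the tray's x, 209 mm along its y, 10 mm deep; axes as the tray's
- spatula: flat brass-coloured spatula bar 150x14x8 mm, lying flat along its own x, origin at the centre of its underside, own z up
- tweezers: steel tweezers 130x12x8 mm, lying flat along their own x, origin at the centre of the underside, own z up
- red_jar: bystander: red-capped jar, 37 mm across, 46 mm high
- orange_jar: bystander: orange-capped jar, 42 mm across, 52 mm high

How it is judged (in metres and radians):
At the end, for the whole second after the job is handed in: Each bracket present: short leg up (0.15 rad), long leg's centre within 14 mm of a pocket's centre in x and y, under 6 mm above its floor, along it (0.4 rad). Spatula, tweezers one per lane: within 17 mm across, 40 mm along, under 6 mm above floor, along it (0.3 rad), flat (0.2 rad). At rest (((x of long_leg_1 in the frame of pocket_1 between -0.014 and 0.014 m and y of long_leg_1 in the frame of pocket_1 between -0.014 and 0.014 m and z of long_leg_1 in the frame of pocket_1 below 0.006 m) or (x of long_leg_1 in the frame of pocket_2 between -0.014 and 0.014 m and y of long_leg_1 in the frame of pocket_2 between -0.014 and 0.014 m and z of long_leg_1 in the frame of pocket_2 below 0.006 m) or (x of long_leg_1 in the frame of pocket_3 between -0.014 and 0.014 m and y of long_leg_1 in the frame of pocket_3 between -0.014 and 0.014 m and z of long_leg_1 in the frame of pocket_3 below 0.006 m) or (x of long_leg_1 in the frame of pocket_4 between -0.014 and 0.014 m and y of long_leg_1 in the frame of pocket_4 between -0.014 and 0.014 m and z of long_leg_1 in the frame of pocket_4 below 0.006 m)) and angle between each of bracket_1, bracket_2, bracket_3, bracket_4's own x axis and vertical below 0.15 rad and angle between the z axis of each of bracket_1, bracket_2, bracket_3, bracket_4 and the x axis of kit_tray, either way round below 0.4 rad and linear speed of each of bracket_1, bracket_2, bracket_3, bracket_4, spatula, tweezers below 0.02 m/s and ((x of long_leg_2 in the frame of pocket_1 between -0.014 and 0.014 m and y of long_leg_2 in the frame of pocket_1 between -0.014 and 0.014 m and z of long_leg_2 in the frame of pocket_1 below 0.006 m) or (x of long_leg_2 in the frame of pocket_2 between -0.014 and 0.014 m and y of long_leg_2 in the frame of pocket_2 between -0.014 and 0.014 m and z of long_leg_2 in the frame of pocket_2 below 0.006 m) or (x of long_leg_2 in the frame of pocket_3 between -0.014 and 0.014 m and y of long_leg_2 in the frame of pocket_3 between -0.014 and 0.014 m and z of long_leg_2 in the frame of pocket_3 below 0.006 m) or (x of long_leg_2 in the frame of pocket_4 between -0.014 and 0.014 m and y of long_leg_2 in the frame of pocket_4 between -0.014 and 0.014 m and z of long_leg_2 in the frame of pocket_4 below 0.006 m)) and ((x of long_leg_3 in the frame of pocket_1 between -0.014 and 0.014 m and y of long_leg_3 in the frame of pocket_1 between -0.014 and 0.014 m and z of long_leg_3 in the frame of pocket_1 below 0.006 m) or (x of long_leg_3 in the frame of pocket_2 between -0.014 and 0.014 m and y of long_leg_3 in the frame of pocket_2 between -0.014 and 0.014 m and z of long_leg_3 in the frame of pocket_2 below 0.006 m) or (x of long_leg_3 in the frame of pocket_3 between -0.014 and 0.014 m and y of long_leg_3 in the frame of pocket_3 between -0.014 and 0.014 m and z of long_leg_3 in the frame of pocket_3 below 0.006 m) or (x of long_leg_3 in the frame of pocket_4 between -0.014 and 0.014 m and y of long_leg_3 in the frame of pocket_4 between -0.014 and 0.014 m and z of long_leg_3 in the frame of pocket_4 below 0.006 m)) and ((x of long_leg_4 in the frame of pocket_1 between -0.014 and 0.014 m and y of long_leg_4 in the frame of pocket_1 between -0.014 and 0.014 m and z of long_leg_4 in the frame of pocket_1 below 0.006 m) or (x of long_leg_4 in the frame of pocket_2 between -0.014 and 0.014 m and y of long_leg_4 in the frame of pocket_2 between -0.014 and 0.014 m and z of long_leg_4 in the frame of pocket_2 below 0.006 m) or (x of long_leg_4 in the frame of pocket_3 between -0.014 and 0.014 m and y of long_leg_4 in the frame of pocket_3 between -0.014 and 0.014 m and z of long_leg_4 in the frame of pocket_3 below 0.006 m) or (x of long_leg_4 in the frame of pocket_4 between -0.014 and 0.014 m and y of long_leg_4 in the frame of pocket_4 between -0.014 and 0.014 m and z of long_leg_4 in the frame of pocket_4 below 0.006 m)) and ((x of spatula in the frame of lane_1 between -0.017 and 0.017 m and y of spatula in the frame of lane_1 between -0.04 and 0.04 m and z of spatula in the frame of lane_1 below 0.006 m and angle between the x axis of each of spatula, tweezers and the y axis of kit_tray, either way round below 0.3 rad and x of tweezers in the frame of lane_2 between -0.017 and 0.017 m and y of tweezers in the frame of lane_2 between -0.04 and 0.04 m and z of tweezers in the frame of lane_2 below 0.006 m) or (x of spatula in the frame of lane_2 between -0.017 and 0.017 m and y of spatula in the frame of lane_2 between -0.04 and 0.04 m and z of spatula in the frame of lane_2 below 0.006 m and angle between the x axis of each of spatula, tweezers and the y axis of kit_tray, either way round below 0.3 rad and x of tweezers in the frame of lane_1 between -0.017 and 0.017 m and y of tweezers in the frame of lane_1 between -0.04 and 0.04 m and z of tweezers in the frame of lane_1 below 0.006 m)) and angle between each of spatula, tweezers's own z axis and vertical below 0.2 rad); the robot touches nothing.
It fails at once if a bracket lifted more than 25 mm off the mat while its long leg still stands up (within 0.6 rad of vertical) ((angle between bracket_1's own z axis and vertical below 0.6 rad and height (world z) of bracket_1 above 0.0283 m) or (angle between bracket_2's own z axis and vertical below 0.6 rad and height (world z) of bracket_2 above 0.0283 m) or (angle between bracket_3's own z axis and vertical below 0.6 rad and height (world z) of bracket_3 above 0.0283 m) or (angle between bracket_4's own z axis and vertical below 0.6 rad and height (world z) of bracket_4 above 0.0283 m)).
It fails at once if a jar moved by more than 40 mm (distance of any of red_jar, orange_jar from where it was at the start of the episode above 0.04 m).
Of bracket_1, bracket_2, bracket_3, bracket_4 only 3 to 4 are there at a start; the rules pass over those that are not, and their reading is None.
At some moment in a run one of bracket_1, bracket_2, bracket_3, bracket_4, spatula, tweezers may be knocked a few centimetres aside while the robot is not near it.
Once in a run the grip may slacken for a moment while it holds something.
It also fails if it takes over 192 s, if anything falls off the work surface, if the arm or the gripper's body presses on something with over 40 N, if the wrist force passes 120 N, or if a joint passes its speed limit or range.

## Working session

There is one attempt and no reset: what is moved stays moved. The work goes in short steps, each a Python script; the robot and the scene stay as the last script left them, time stands still between calls to the robot, and variables do not carry over. Pictures are saved under pics/ and viewed, at most 14 in all, crops included, and the job is handed in when it is done.

```bash
mkdir -p pics
python3 - <<'E'
from bench import *
import cv2,numpy as np
for n in("scene","side"):
    cv2.imwrite(f"pics/{n}0.png",snapshot(n)); c=camera_info(n); print(n,np.round(c["mtx"],1).tolist(),np.round(c["dist"],4),np.round(c["pose"],3).tolist())
print(camera_info("wrist")); print(sense(),grip_depth)
E
ls
```

```text
scene [[473.4, 0.0, 319.9], [0.0, 473.4, 190.3], [0.0, 0.0, 1.0]] [-0.0144  0.      0.      0.      0.    ] [[0.795, -0.274, 0.541, -390.233], [-0.606, -0.381, 0.698, -1055.617], [0.015, -0.883, -0.469, 767.487], [0.0, 0.0, 0.0, 1.0]]
side [[378.6, 0.0, 318.2], [0.0, 378.6, 201.5], [0.0, 0.0, 1.0]] [-0.0533  0.      0.      0.      0.    ] [[-0.587, -0.654, 0.477, -189.701], [-0.81, 0.466, -0.356, 511.578], [0.011, -0.595, -0.803, 1175.696], [0.0, 0.0, 0.0, 1.0]]
{'mtx': array([[338.5643479 ,   0.        , 323.36260118],
       [  0.        , 338.5643479 , 195.55612376],
       [  0.        ,   0.        ,   1.        ]]), 'dist': array([-0.03231518,  0.        ,  0.        ,  0.        ,  0.        ]), 'hand_eye': array([[-1.25295755e-04, -9.62541999e-01, -2.71132596e-01,
         6.90265487e+01],
       [ 9.99999951e-01, -1.98111490e-04,  2.41191509e-04,
        -7.10276692e-01],
       [-2.85871440e-04, -2.71132553e-01,  9.62541977e-01,
        -1.42370167e+02],
       [ 0.00000000e+00,  0.00000000e+00,  0.00000000e+00,
         1.00000000e+00]])}
{'time': 0.1, 'joints': array([-1.44810121e+00,  2.45742669e-01,  1.55892181e+00, -1.19103938e-05,
        1.33869838e+00, -1.74099693e-01]), 'dq': array([-0.00116364, -0.00178116, -0.00350352, -0.00131501,  0.00035355,
       -0.00055045]), 'effort': array([ 1.95999455e-04, -4.30676901e+01, -3.27126503e+01, -1.78855926e-04,
        2.79363354e-03,  2.05176036e-06]), 'tcp_pos': array([ 190.03600492, -621.06284765,  230.27555462]), 'tcp_rot': array([-8.84958513e-04,  9.89008706e-01,  1.47854646e-01,  1.69542526e-05]), 'contact_force': array([ 0.6907602 , -0.33160153,  0.12684483]), 'wrist_torque': array([-0.01922381, -0.02419696,  0.02519607]), 'grasp_force': 0.0, 'opening': 1.000452301849887} 18.700000000000003
pics
```

View pics/scene0.png

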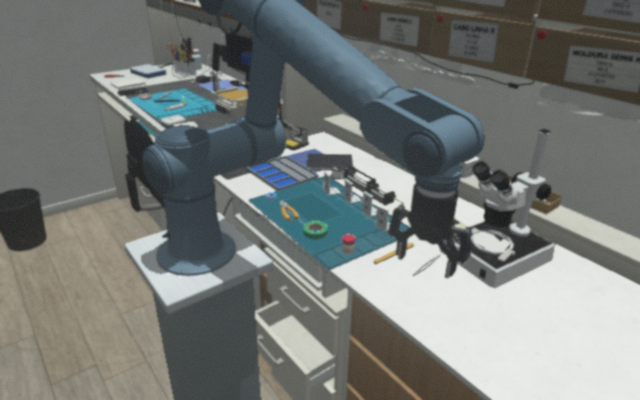

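View pics/side0.png

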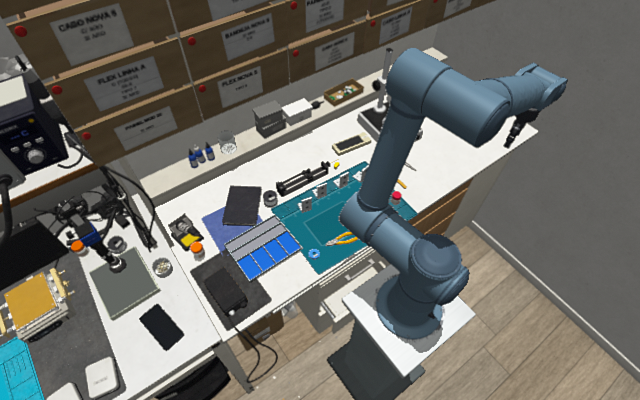

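```bash
cat > h.py <<'E'
from bench import *
import cv2,numpy as np
from scipy.spatial.transform import Rotation as R
def q_down(phi,tilt=0):
    # tool x at heading phi in world, z down; 
    M=np.array([[np.cos(phi),np.sin(phi),0],[np.sin(phi),-np.cos(phi),0],[0,0,-1]])
    q=R.from_matrix(M).as_quat(); return [q[3],q[0],q[1],q[2]]
def toolT(s=None):
    s=s or sense(); T=np.eye(4); w,x,y,z=s["tcp_rot"]; T[:3,:3]=R.from_quat([x,y,z,w]).as_matrix(); T[:3,3]=s["tcp_pos"]; return T
def cam(n):
    c=camera_info(n); P=c["pose"] if n!="wrist" else toolT()@c["hand_eye"]; return c["mtx"],c["dist"],np.array(P)
def shot(n,fn=None):
    c=cam(n); im=snapshot(n)
    if fn: cv2.imwrite(f"pics/{fn}.png",im); np.savez(f"pics/{fn}.npz",m=c[0],d=c[1],P=c[2])
    return im,c
def load(fn):
    z=np.load(f"pics/{fn}.npz"); return cv2.imread(f"pics/{fn}.png"),(z["m"],z["d"],z["P"])
def ray(c,px,z=0):
    m,d,P=c; u=cv2.undistortPoints(np.float64(px).reshape(-1,1,2),m,d)[:,0]
    v=np.c_[u,np.ones(len(u))]@P[:3,:3].T; o=P[:3,3]
    return o+v*((z-o[2])/v[:,2])[:,None]
def proj(c,p):
    m,d,P=c; T=np.linalg.inv(P); return cv2.projectPoints(np.float64(p).reshape(-1,1,3),cv2.Rodrigues(T[:3,:3])[0],T[:3,3],m,d)[0][:,0]
E
python3 - <<'E'
from h import *
for n,z,p in[("side",7,[(264,250),(226,246),(266,221),(301,237),(240,278)]),("side",3,[(307,212),(321,200),(345,187),(357,178)]),("side",46,[(395,195)]),("side",52,[(197,246)]),("side",8,[(402,183)]),("scene",8,[(376,262),(412,243)]),("scene",8,[(415,274),(440,255)]),("scene",46,[(348,237)])]:
    print(n,z,ray(cam(n),p,z).round().tolist())
im=cv2.imread("pics/side0.png")[160:300,170:430]; cv2.imwrite("pics/c.png",cv2.resize(im,None,fx=3,fy=3,interpolation=cv2.INTER_CUBIC))
E
```

```text
side 7 [[443.0, 272.0, 7.0], [535.0, 374.0, 7.0], [544.0, 203.0, 7.0], [412.0, 136.0, 7.0], [398.0, 393.0, 7.0]]
side 3 [[492.0, 55.0, 3.0], [506.0, -22.0, 3.0], [503.0, -138.0, 3.0], [512.0, -206.0, 3.0]]
side 46 [[338.0, -244.0, 46.0]]
side 52 [[565.0, 460.0, 52.0]]
side 8 [[384.0, -334.0, 8.0]]
scene 8 [[361.0, -337.0, 8.0], [505.0, -332.0, 8.0]]
scene 8 [[407.0, -435.0, 8.0], [525.0, -418.0, 8.0]]
scene 46 [[339.0, -244.0, 46.0]]
```

View pics/c.png

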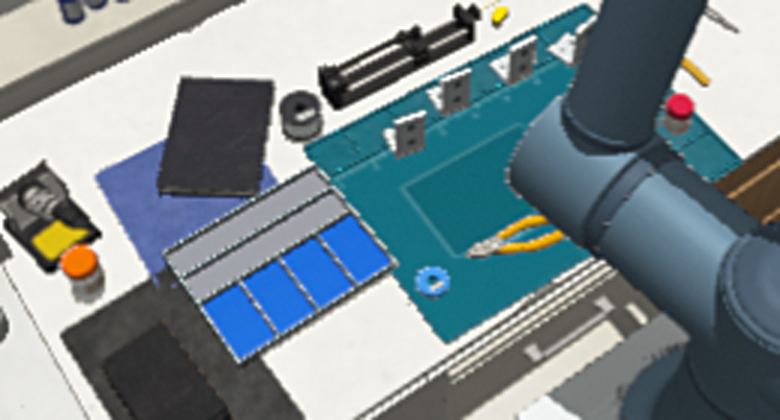

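Run:
```python
from h import *
ims=[]
for k,(x,y) in enumerate([(440,-370),(440,-80),(430,250)]):
    reach([x,y,230],q_down(0)); im,c=shot("wrist",f"w{k}"); ims.append(im); print(sense()["time"],sense()["joints"].round(2))
o=np.vstack([cv2.resize(i,(480,300)) for i in ims[:2]]); 
cv2.imwrite("pics/w01.png",o)
```

```text
1.4833 [-0.9   0.07  1.75 -0.    1.31  0.67]
2.65 [-0.44 -0.25  2.06 -0.    1.34  1.14]
3.95 [ 0.3  -0.12  1.94 -0.    1.32  1.87]
```

View pics/w01.png

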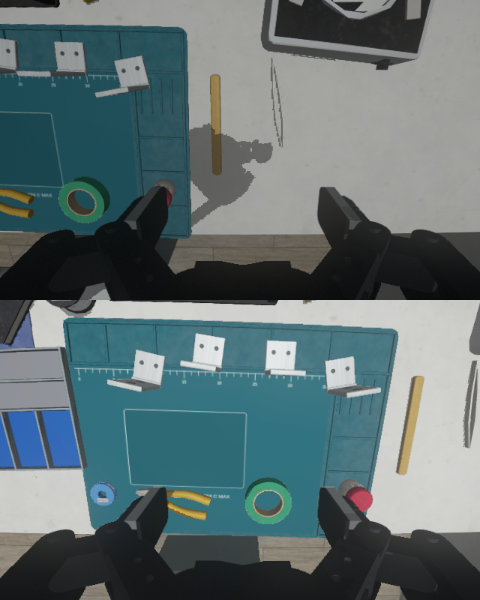

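View pics/w2.png

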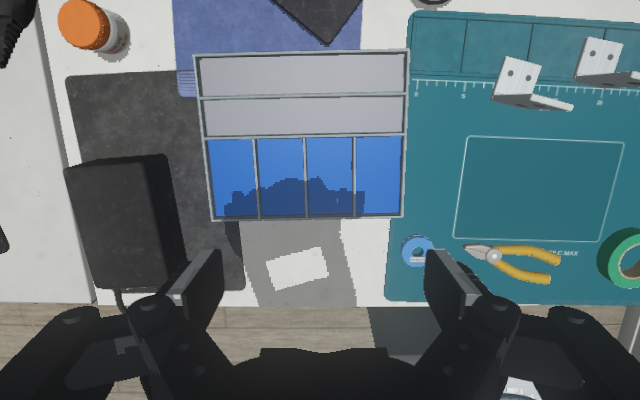

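The side crop shows the tray with four blue pockets toward the robot and two grey lanes beyond it, with four brackets in a row on the mat. In w01 the hole-bearing short legs lie flat toward +x and the thin strips are standing legs on the -x side. The spatula is at about (215,125) and the tweezers at about (277,100). In w2 the tray corners are near (194,55), (408,49), (402,218) and (212,220), and the orange jar is at (85,25).

```bash
cat > meas.py <<'E'
from h import *
def tool_spat(im,c):
    h=cv2.cvtColor(im,cv2.COLOR_BGR2HSV); m=cv2.inRange(h,(12,90,90),(30,255,255))
    for k in sorted(cv2.findContours(m,cv2.RETR_EXTERNAL,cv2.CHAIN_APPROX_NONE)[0],key=cv2.contourArea)[::-1][:3]:
        p=ray(c,k[:,0],8); r=cv2.minAreaRect(np.float32(p[:,:2])); print("spat",np.round(r[0]),np.round(r[1]),round(r[2],1))
def holes(im,c,z=9):
    g=cv2.cvtColor(im,cv2.COLOR_BGR2GRAY); h=cv2.cvtColor(im,cv2.COLOR_BGR2HSV)
    w=cv2.inRange(h,(0,0,120),(180,40,255))
    cs,hi=cv2.findContours(w,cv2.RETR_CCOMP,cv2.CHAIN_APPROX_NONE)
    out=[]
    for k,hh in zip(cs,hi[0]):
        if hh[3]>=0 and 6<cv2.contourArea(cs[hh[3]])<3500 and cv2.contourArea(cs[hh[3]])>400:
            u=k[:,0].mean(0); out.append(u); print("hole",u.round(1),cv2.contourArea(k),ray(c,u,z)[0].round(1))
    return out
E
python3 - <<'E'
from meas import *
im,c=load("w0"); tool_spat(im,c)
h=cv2.cvtColor(im,cv2.COLOR_BGR2HSV)
p=ray(c,np.array([(273,58),(281,147)])/.75,8); print("tw",p.round(),np.linalg.norm(p[0]-p[1]))
im,c=load("w2"); q=ray(c,[(194,55),(408,49),(402,218),(212,220)],17); print(q.round(),[np.linalg.norm(q[i]-q[i-1]).round() for i in range(4)],q.mean(0))
im,c=load("w1"); holes(im,c)
a=cv2.resize(im[30:145,130:520],None,fx=2,fy=2,interpolation=cv2.INTER_CUBIC)
b=cv2.resize(load("w0")[0][60:210,270:400],None,fx=2,fy=2,interpolation=cv2.INTER_CUBIC)
o=np.zeros((540,780,3),np.uint8); o[:230]=a; o[235:535,:260]=b; b=load("w2")[0][40:230,180:420]; o[235:425,270:510]=b; cv2.imwrite("pics/d.png",o)
E
```

```text
spat [ 467. -331.] [13. 84.] 89.6
spat [324.   1.] [49. 15.] 71.6
spat [295.   9.] [49. 15.] 76.1
tw [[ 531. -412.    8.]
 [ 405. -428.    8.]] 127.07295146445222
[[543. 377.  17.]
 [548. 167.  17.]
 [373. 162.  17.]
 [371. 374.  17.]] [np.float64(172.0), np.float64(210.0), np.float64(175.0), np.float64(212.0)] [458.93968427 270.0736661   17.        ]
hole [121. 394.] 10.0 [124.  198.1   9. ]
hole [120.5 389. ] 4.0 [132.7 197.1   9. ]
hole [134. 385.] 2.0 [140.1 177.    9. ]
hole [128. 384.] 2.0 [141.6 185.1   9. ]
hole [124. 384.] 2.0 [141.4 190.6   9. ]
hole [  9. 357.] 2.0 [181.6 343.2   9. ]
hole [  4.5 357. ] 4.0 [181.4 349.8   9. ]
hole [  7. 347.] 2.0 [197.9 341.3   9. ]
hole [  5. 347.] 2.0 [197.8 344.2   9. ]
hole [ 16.3 346.7] 5.5 [198.8 327.9   9. ]
hole [  7. 345.] 2.0 [201.1 340.4   9. ]
hole [  9. 341.] 2.0 [207.6 335.7   9. ]
hole [ 24. 340.] 2.0 [209.8 314.    9. ]
hole [ 16. 340.] 2.0 [209.5 325.3   9. ]
hole [  6. 340.] 2.0 [209.  339.5   9. ]
hole [ 11. 338.] 2.0 [212.4 331.5   9. ]
hole [ 28. 336.] 2.0 [216.3 306.7   9. ]
hole [  4. 335.] 2.0 [216.8 340.1   9. ]
h
[... 2695 characters left out ...]
4.0 [ 227.9 -149.4    9. ]
hole [372.  330.1] 11.0 [ 230.  -141.7    9. ]
hole [364.  330.5] 4.0 [ 229.5 -131.5    9. ]
hole [358. 330.] 10.0 [ 230.3 -123.9    9. ]
hole [350.7 330.3] 5.5 [ 229.9 -114.7    9. ]
hole [415.5 329. ] 4.0 [ 231.2 -196.8    9. ]
hole [412. 329.] 2.0 [ 231.3 -192.3    9. ]
hole [434. 326.] 2.0 [ 235.4 -220.     9. ]
hole [436. 325.] 2.0 [ 236.9 -222.4    9. ]
hole [432. 322.] 10.0 [ 241.4 -216.9    9. ]
hole [443.6  93.7] 21.5 [ 516.3 -205.     9. ]
hole [462.7  90.7] 21.5 [ 519.4 -224.7    9. ]
hole [207.7  87.2] 23.5 [523.   38.7   9. ]
hole [188.8  83. ] 25.0 [527.3  57.9   9. ]
hole [267.  60.] 2.0 [548.9 -23.7   9. ]
hole [269.4  60.7] 11.5 [548.2 -26.    9. ]
```

View pics/d.png

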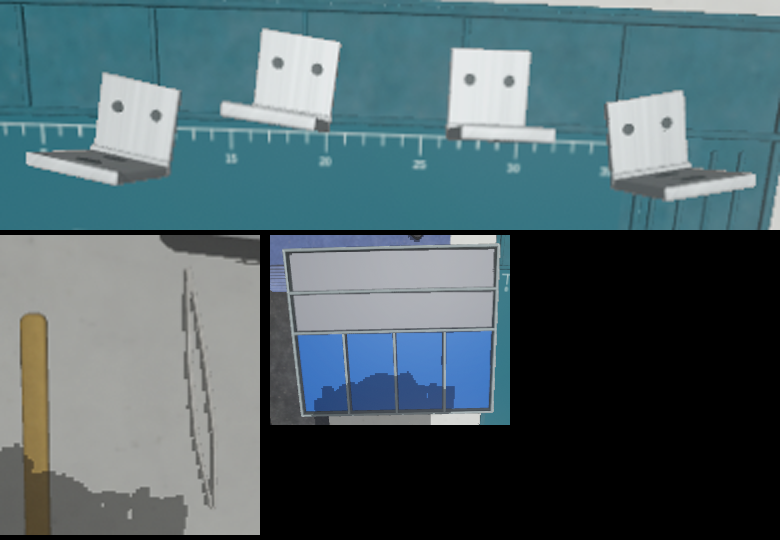

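```bash
cat > st.py <<'E'
from meas import *
im,c=load("w1")
F=[[(102,73),(180,90),(118,106),(156,116),(93,147),(168,164)],[(262,29),(340,43),(278,63),(317,69),(254,105),(330,120)],[(452,47),(530,51),(470,79),(509,81),(447,125),(527,125)],[(607,103),(683,91),(628,129),(667,122),(611,180),(690,165)]]
B=[]
for f in F:
    p=ray(c,np.array(f)/2+[130,30],9)[:,:2]
    w=[np.linalg.norm(p[2*i]-p[2*i+1]) for i in range(3)]
    L=np.linalg.norm(p[:2].mean(0)-p[4:].mean(0))
    v=sum((p[2*i]-p[2*i+1])/w[i] for i in range(2))  # +y-ish
    a=np.arctan2(v[1],v[0])-np.pi/2
    e=np.array([np.cos(a),np.sin(a)])
    o=(p[:2].mean(0)-45*e+p[4:].mean(0)-6*e)/2
    print(np.round(w,1),round(L,1),"o",o.round(1),"yaw",round(a,3)); B.append((o,a))
E
python3 - <<'E'
from st import *
print(ray(load("w0")[1],np.array([(215,75),(216,174)])/.75,8))
E
```

```text
[40.2 19.9 39.8] 37.7 o [496.   55.1] yaw -0.237
[39.4 19.8 39.5] 37.2 o [516.7 -30.7] yaw -0.16
[39.4 19.9 41.3] 36.8 o [ 510.1 -131.4] yaw -0.046
[39.3 20.4 42. ] 38.4 o [ 487.3 -220.4] yaw 0.168
[[ 508.94679741 -332.03539544    8.        ]
 [ 362.14840069 -329.22320761    8.        ]]
```

```bash
cat >> h.py <<'E'
def tip(o,a,z=64):
    e=np.array([np.cos(a),np.sin(a)]); P=lambda s,z:[*(np.array(o)+s*e),z]
    reach(P(44,130),q_down(a)); move_linear(P(44,z),v=200); 
    move_linear(P(-8,z),v=70); print(sense()["contact_force"].round(1)); move_linear(P(-30,z),v=70); print(sense()["contact_force"].round(1)); move_linear(P(-30,130),v=250)
E
python3 - <<'E'
from st import *
clamp(20)
tip(*B[0])
s=sense(); print(s["time"],s["tcp_pos"],s["opening"])
reach([440,0,230],q_down(0)); im,c=shot("wrist","t1")
E
```

```text
[40.2 19.9 39.8] 37.7 o [496.   55.1] yaw -0.237
[39.4 19.8 39.5] 37.2 o [516.7 -30.7] yaw -0.16
[39.4 19.9 41.3] 36.8 o [ 510.1 -131.4] yaw -0.046
[39.3 20.4 42. ] 38.4 o [ 487.3 -220.4] yaw 0.168
[-0.6 -0.9  0.3]
[ 0.3 -0.3 -0.3]
7.9667 [467.84109673  62.01419094 131.20308841] 0.0007996715330577346
```

View pics/t1.png

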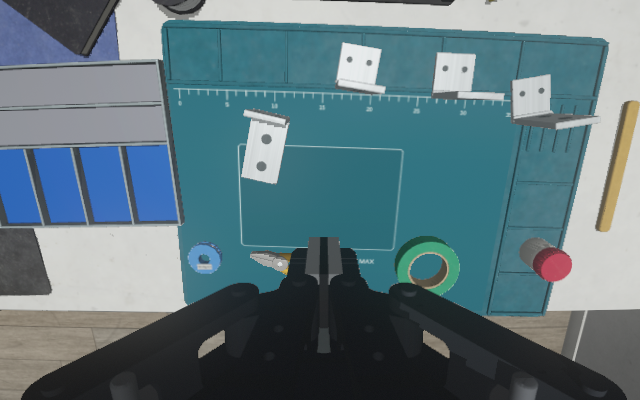

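t1 shows bracket 1 tipped cleanly, with its long leg at (265,150) and its short leg standing at (265,115). Brackets 2 to 4 still stand at (360,65), (455,75) and (532,97). Next I tip those three and look again.

Run:
```python
from st import *
for b in B[1:]: tip(*b)
ungrasp()
reach([420,-130,230],q_down(0)); im,c=shot("wrist","t2")
reach([440,-370,230],q_down(0)); im2,c2=shot("wrist","t3"); tool_spat(im2,c2)
print(sense()["time"])
cv2.imwrite("pics/e.png",np.vstack([im[0:230],im2[0:300]]))
```

```text
[40.2 19.9 39.8] 37.7 o [496.   55.1] yaw -0.237
[39.4 19.8 39.5] 37.2 o [516.7 -30.7] yaw -0.16
[39.4 19.9 41.3] 36.8 o [ 510.1 -131.4] yaw -0.046
[39.3 20.4 42. ] 38.4 o [ 487.3 -220.4] yaw 0.168
[-0.9 -0.7 -0.5]
[ 0.8  0.  -0.3]
[ 0.  -0.6 -0.2]
[ 0.1 -0.  -0. ]
[ 1.1 -0.3  0.5]
[1.4 0.2 0.1]
spat [ 467. -331.] [13. 84.] 89.7
spat [324.   1.] [51. 16.] 72.7
spat [296.  10.] [50. 16.] 75.2
19.5333
```

View pics/e.png

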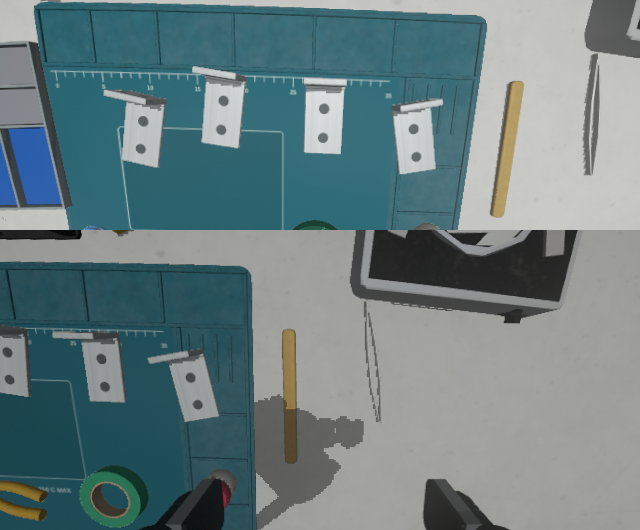

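Picture e shows all four long legs lying flat: hole pairs at (143,132), (222,112), (323,98) and (415,145), and short legs standing at the far ends. The spatula is unmoved, and the tweezers run from about (365,302) to (380,420). Next is the spatula.

```bash
cat >> meas.py <<'E'
def tray(im,c):
    h=cv2.cvtColor(im,cv2.COLOR_BGR2HSV); m=cv2.inRange(h,(100,150,60),(120,255,255))
    m=cv2.morphologyEx(m,cv2.MORPH_CLOSE,np.ones((9,9)))
    k=max(cv2.findContours(m,cv2.RETR_EXTERNAL,cv2.CHAIN_APPROX_NONE)[0],key=cv2.contourArea)
    p=ray(c,k[:,0],7); r=cv2.minAreaRect(np.float32(p[:,:2])); b=cv2.boxPoints(r)
    v=max([b[i]-b[i-1] for i in range(2)],key=np.linalg.norm); v=v*np.sign(v[1]); a=np.arctan2(-v[0],v[1])
    print("tray centre",np.array(r[0])+41*np.array([np.cos(a),np.sin(a)]),"size",np.round(r[1],1),"yaw",a.round(3))
E
cat >> h.py <<'E'
def st(m=""):
    s=sense(); print(m,"t",round(s["time"],1),"p",s["tcp_pos"].round(1),"op",round(s["opening"],3),"gf",round(s["grasp_force"],1),"F",s["contact_force"].round(1))
E
python3 - <<'E'
from meas import *
tray(*load("w2"))
p=ray(load("t3")[1],[(365,72),(380,190)],8); print(p.round(1))
p=ray(load("t3")[1],[(289,100),(291,233)],8); print(p.round(1)); s=p.mean(0); a=np.arctan2(*(p[0]-p[1])[1::-1]); print(s,a)
reach([s[0],s[1],80],q_down(a)); move_linear([s[0],s[1],3],v=120); st("down"); clamp(50); st("grip")
move_linear([s[0],s[1],60],v=120); st("up")
move_linear([s[0],s[1],160],v=250)
reach([455,262,200],q_down(np.pi/2)); st("over"); im,c=shot("wrist","g1"); tray(im,c)
E
```

```text
tray centre [458.50058746 270.41562253] size [ 85.8 208.2] yaw 0.017
[[ 536.7 -410.3    8. ]
 [ 412.6 -431.     8. ]]
[[ 509.1 -332.4    8. ]
 [ 361.3 -330.7    8. ]]
[ 435.1894558  -331.56847491    8.        ] -0.01122404031628735
down t 21.0 p [ 435.8 -332.4    3.9] op 1.001 gf 0.0 F [0.4 0.2 0.3]
grip t 21.6 p [ 435.4 -331.8    3.3] op 0.138 gf 49.1 F [0.8 0.  3.5]
up t 22.3 p [ 434.8 -331.2   59.5] op 0.135 gf 48.8 F [-0.3  0.4 -0.5]
over t 25.0 p [455.4 261.3 199.8] op 0.141 gf 48.8 F [ 0.9 -0.5 -1. ]
tray centre [458.45256424 270.27339941] size [ 86.  207.5] yaw 0.014
```

View pics/g1.png

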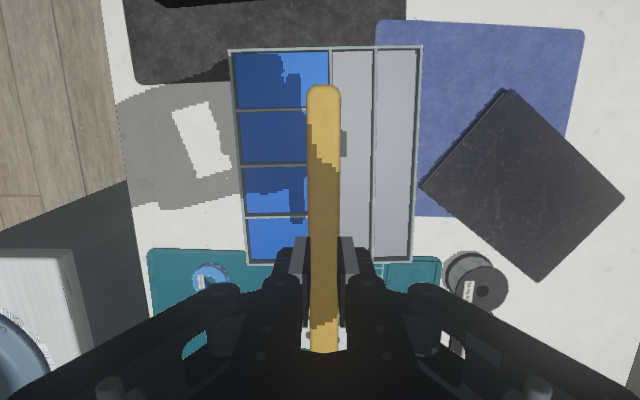

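g1 shows the spatula held straight and centred in the fingers. The tray is seen from above, and both tray fits agree: (458.5,270.3), yaw 0.015.

```bash
cat >> h.py <<'E'
TC=np.array([458.5,270.3]); TA=.015
def tr(x,y): return TC+np.array([x*np.cos(TA)-y*np.sin(TA),x*np.sin(TA)+y*np.cos(TA)])
def lane(x,z=18):
    l=tr(x,0); q=q_down(np.pi/2+TA)
    reach([*l,80],q); st("at lane"); move_linear([*l,z],v=100); st("low"); ungrasp(); st("open"); move_linear([*l,110],v=200)
E
python3 - <<'E'
from meas import *
lane(66)
reach([440,-370,200],q_down(0)); im,c=shot("wrist","t4"); st()
# tweezers: dark vs bench, thin
g=cv2.cvtColor(im,cv2.COLOR_BGR2GRAY); bg=cv2.medianBlur(g,31); m=((bg.astype(int)-g)>25).astype(np.uint8)*255
m=cv2.morphologyEx(m,cv2.MORPH_CLOSE,np.ones((7,7)))
for k in cv2.findContours(m,cv2.RETR_EXTERNAL,cv2.CHAIN_APPROX_NONE)[0]:
    if len(k)<60: continue
    p=ray(c,k[:,0],6); r=cv2.minAreaRect(np.float32(p[:,:2])); 
    if 90<max(r[1])<170: print(np.round(r[0],1),np.round(r[1],1),round(r[2],1),k[:,0].min(0),k[:,0].max(0))
cv2.imwrite("pics/f.png",im[20:320,280:600])
E
```

```text
at lane t 25.6 p [524.7 271.1  80.5] op 0.135 gf 48.8 F [-0.7 -0.5 -0.3]
low t 26.4 p [525.  271.5  18.6] op 0.139 gf 48.8 F [-0.   0.1 -0.5]
open t 27.1 p [524.5 271.3  18. ] op 1.001 gf 0.0 F [-0.4  0.1 -0.1]
 t 30.1 p [ 440.4 -369.3  199.8] op 1.002 gf 0.0 F [-0.5  0.4  0.5]
```

View pics/f.png

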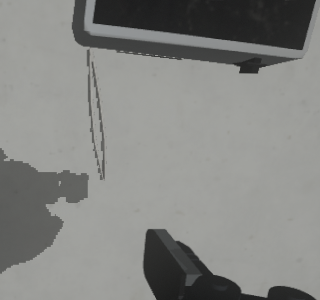

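Run:
```python
from h import *
im,c=load("t4"); print(ray(c,[(360,65),(580,88)],0).round(),ray(c,[(360,65),(580,88)],40).round())
cs=cam("scene")
for z in(120,180): print(ray(cs,[(477,168),(490,215)],z).round().tolist())
p=ray(c,[(368,70),(382,200)],6); p2=ray(load("t3")[1],[(365,72),(380,190)],6);p3=ray(load("w0")[1],np.array([(273,58),(281,147)])/.75,6); print(p.round(1),p2.round(1),p3.round(1))
```

```text
[[ 542. -403.    0.]
 [ 523. -621.    0.]] [[ 538. -399.   40.]
 [ 522. -591.   40.]]
[[865.0, -267.0, 120.0], [643.0, -472.0, 120.0]]
[[749.0, -340.0, 180.0], [547.0, -526.0, 180.0]]
[[ 537.  -410.2    6. ]
 [ 409.8 -429.3    6. ]] [[ 536.8 -410.5    6. ]
 [ 412.1 -431.3    6. ]] [[ 531.4 -411.9    6. ]
 [ 404.7 -427.8    6. ]]
```

Run:
```python
from meas import *
s=[472,-420.5]; a=.153
reach([*s,80],q_down(a)); move_linear([*s,2.5],v=120); st("down"); clamp(50); st("grip")
move_linear([*s,60],v=120); st("up")
move_linear([*s,170],v=250)
reach([455,200,200],q_down(np.pi/2)); st("over"); im,c=shot("wrist","g2")
cv2.imwrite("pics/g2c.png",im[40:380,180:480])
```

```text
down t 31.5 p [ 472.5 -421.1    3.5] op 1.003 gf 0.0 F [ 0.9  0.3 -0.3]
grip t 32.1 p [ 472.2 -420.8    2.8] op 0.109 gf 48.9 F [ 1.1 -0.2  1.4]
up t 32.8 p [ 471.7 -420.1   59.6] op 0.105 gf 51.5 F [-0.7  0.1 -0.6]
over t 35.6 p [455.4 199.4 200. ] op 0.105 gf 51.5 F [ 0.5  0.3 -0.2]
```

View pics/g2c.png

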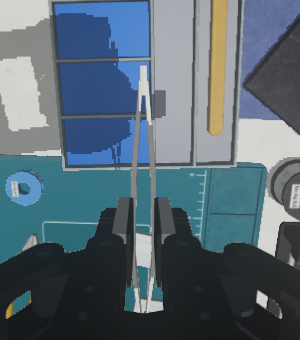

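```bash
cat >> meas.py <<'E'
def legs(im,c):
    """tipped brackets on the mat: list of (hole mid, yaw of own z reversed = heading far end->corner)"""
    h=cv2.cvtColor(im,cv2.COLOR_BGR2HSV); w=cv2.inRange(h,(0,0,120),(180,40,255)); w[260:]=0
    cs,hi=cv2.findContours(w,cv2.RETR_CCOMP,cv2.CHAIN_APPROX_NONE); par={}
    for i,k in enumerate(cs):
        pa=hi[0][i][3]
        if pa>=0 and 8<cv2.contourArea(k)<120 and 500<cv2.contourArea(cs[pa])<4000: par.setdefault(pa,[]).append(k[:,0].mean(0))
    out=[]
    for pa,u in par.items():
        if len(u)!=2: continue
        p=ray(c,u,9)[:,:2]; p=p[np.argsort(p[:,0])]; v=p[1]-p[0]; a=np.arctan2(v[1],v[0]); e=v/np.linalg.norm(v)
        q=ray(c,cs[pa][:,0],9)[:,:2]; s=(q-p.mean(0))@e; t=(q-p.mean(0))@[-e[1],e[0]]
        print("leg",p.mean(0).round(1),"yaw",a.round(3),"gap",np.linalg.norm(v).round(1),"end",s.min().round(1),"width",(t[s<10].max()-t[s<10].min()).round(1),u[0].round(),u[1].round())
        out.append((p.mean(0),a))
    return sorted(out,key=lambda o:-o[0][1])
E
python3 - <<'E'
from meas import *
lane(25); 
legs(*load("t2"));print()
reach([430,-60,230],q_down(0)); im,c=shot("wrist","t5"); legs(im,c); st()
cv2.imwrite("pics/t5c.png",im[:260])
E
```

```text
at lane t 36.3 p [484.  270.4  80.5] op 0.108 gf 51.5 F [0.1 0.3 0.4]
low t 37.0 p [484.1 270.8  18.6] op 0.111 gf 51.5 F [-0.4 -0.3 -0. ]
open t 37.8 p [483.5 270.6  18. ] op 1.003 gf 0.0 F [-0.7  0.3 -0.6]
leg [ 445.4 -227.2] yaw 0.166 gap 29.9 end -31.5 width 40.7 [416. 156.] [413. 129.]
leg [454.2  65.2] yaw -0.231 gap 29.9 end -32.7 width 41.0 [140. 148.] [143. 121.]
leg [474.3 -23.3] yaw -0.16 gap 30.1 end -32.0 width 41.0 [221. 129.] [223. 100.]

leg [ 445.4 -226.8] yaw 0.161 gap 29.9 end -31.5 width 40.5 [480. 166.] [478. 138.]
leg [453.9  64.9] yaw -0.23 gap 30.3 end -31.4 width 41.1 [206. 157.] [210. 130.]
 t 39.8 p [429.9 -59.3 229.2] op 1.003 gf 0.0 F [ 0.1 -0.4  0.6]
```

View pics/t5c.png

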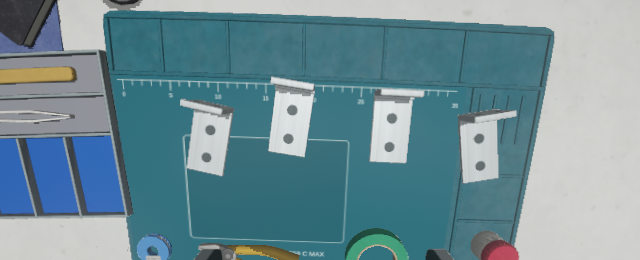

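The tools lie in their lanes: in t5c the spatula is at (30,75) and the tweezers at (30,117). The hole-based poses put the corners exactly where they were before tipping. Next I place bracket 1.

```bash
sed -i 's/def legs(im,c):/def legs(im,c,V=120):/; s/(0,0,120),(180,40,255)); w\[260:\]/(0,0,V),(180,40,255)); w[260:]/' meas.py
cat >> h.py <<'E'
def pick(mid,a):
    e=np.array([np.cos(a),np.sin(a)]); g=np.array(mid)+40*e; q=q_down(a+np.pi/2)
    reach([*g,90],q); move_linear([*g,17],v=120); clamp(70); st("grip"); move_linear([*g,40],v=100); st("up"); move_linear([*g,130],v=250)
def place(py):
    l=tr(-6.5,py); q=q_down(np.pi/2+TA)
    reach([*l,130],q); st("over"); move_linear([*l,40],v=200); move_linear([*l,22],v=60); st("low"); ungrasp(); move_linear([*l,140],v=250)
E
python3 - <<'E'
from meas import *
for V in(150,170,190): print(V); legs(*load("t5"),V)
pick([453.9,64.9],-.23); place(79.5)
reach([445,200,230],q_down(0)); im,c=shot("wrist","t6"); st(); cv2.imwrite("pics/t6c.png",im[:260])
E
```

```text
150
leg [ 445.5 -227.2] yaw 0.169 gap 30.1 end -31.6 width 40.2 [480. 166.] [479. 138.]
leg [474.2 -23.2] yaw -0.159 gap 30.1 end -31.6 width 40.0 [288. 138.] [292. 110.]
leg [ 465.8 -129.2] yaw -0.039 gap 30.1 end -31.6 width 40.1 [389. 147.] [391. 118.]
170
leg [ 445.5 -227.1] yaw 0.152 gap 30.1 end -31.6 width 39.0 [480. 166.] [479. 138.]
leg [454.2  65.1] yaw -0.229 gap 30.1 end -31.6 width 39.8 [206. 157.] [210. 130.]
leg [ 465.9 -129.3] yaw -0.035 gap 29.9 end -31.7 width 39.6 [389. 146.] [391. 118.]
leg [474.4 -23.2] yaw -0.169 gap 30.2 end -31.7 width 39.6 [288. 138.] [292. 110.]
190
leg [454.1  65.3] yaw -0.227 gap 29.9 end -31.1 width 38.7 [206. 157.] [210. 130.]
leg [ 466.  -129.3] yaw -0.052 gap 30.1 end -31.4 width 39.2 [389. 147.] [392. 118.]
leg [474.4 -23.2] yaw -0.159 gap 29.8 end -31.4 width 39.0 [288. 138.] [292. 110.]
grip t 42.2 p [493.2  55.7  17.2] op 0.059 gf 69.0 F [ 0.1 -0.3  0.8]
up t 42.6 p [493.1  55.8  40.3] op 0.059 gf 68.5 F [ 0.5  1.1 -0.3]
over t 44.2 p [450.8 348.7 129.2] op 0.056 gf 68.6 F [ 1.1 -0.5 -0.6]
low t 45.3 p [450.6 349.7  21.8] op 0.061 gf 68.7 F [-0.3 -0.  -1.3]
 t 47.9 p [444.5 200.2 228.8] op 1.004 gf 0.0 F [ 0.3 -0.2  0.3]
```

View pics/t6c.png

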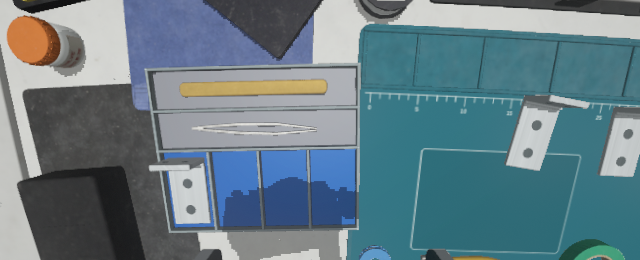

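t6c shows bracket 1 seated in the leftmost pocket at (187,198), with its short leg up next to the lanes. I repeat for the rest, measuring afresh before each pick.

Run:
```python
from meas import *
exp=[[474.4,-23.2],[465.9,-129.3],[445.5,-227.2]]
for e,py in zip(exp,[26.5,-26.5,-79.5]):
    reach([430,e[1]+20,200],q_down(0)); im,c=shot("wrist"); L=[]
    for V in(170,150): L+=[l for l in legs(im,c,V) if np.linalg.norm(l[0]-e)<6]
    if not L: print("lost"); cv2.imwrite("pics/lost.png",im); break
    pick(np.mean([l[0] for l in L],0),np.mean([l[1] for l in L]))
    s=sense()
    if s["opening"]<.03: print("no grip"); break
    place(py)
    if sense()["opening"]<.9: break
reach([445,200,230],q_down(0)); im,c=shot("wrist","t7"); st(); cv2.imwrite("pics/t7c.png",im[:260])
tt=ray(c,[(0,0)],7)
print("expected hole px",proj(c,[[*tr(-46.5,y),13] for y in(79.5,26.5,-26.5,-79.5)]).round(1).tolist())
legs(im,c,170)
```

```text
leg [ 445.4 -227.2] yaw 0.169 gap 30.0 end -31.3 width 39.5 [547. 172.] [547. 142.]
leg [ 465.9 -129.3] yaw -0.041 gap 30.0 end -31.6 width 39.4 [451. 151.] [456. 120.]
leg [474.2 -23.3] yaw -0.167 gap 30.0 end -31.7 width 39.6 [343. 142.] [348. 111.]
leg [ 445.5 -227.2] yaw 0.166 gap 30.3 end -31.6 width 39.5 [547. 172.] [547. 142.]
leg [ 466.  -129.3] yaw -0.031 gap 30.1 end -31.7 width 40.1 [451. 151.] [455. 120.]
leg [474.2 -23.2] yaw -0.166 gap 30.2 end -31.6 width 39.9 [343. 143.] [348. 111.]
grip t 51.5 p [514.  -30.   17.2] op 0.056 gf 69.0 F [0.6 0.5 0.9]
up t 51.9 p [513.9 -30.   40.4] op 0.055 gf 68.6 F [-0.2 -0.8 -1. ]
over t 53.7 p [451.8 295.8 129.5] op 0.052 gf 68.6 F [ 0.4 -0.2 -0.2]
low t 54.7 p [451.5 296.7  21.8] op 0.058 gf 68.7 F [ 0.5  0.4 -0.3]
leg [ 445.5 -227.1] yaw 0.163 gap 30.0 end -31.5 width 39.3 [444. 171.] [442. 141.]
leg [ 466.  -129.3] yaw -0.044 gap 29.9 end -31.8 width 39.6 [345. 151.] [346. 120.]
leg [ 445.3 -227.2] yaw 0.153 gap 29.9 end -31.6 width 39.8 [444. 171.] [443. 142.]
leg [ 465.9 -129.3] yaw -0.035 gap 30.0 end -31.7 width 39.9 [345. 15
[... 187 characters left out ...]
.7] op 0.058 gf 68.3 F [-0.1  0.4 -0.7]
low t 63.8 p [452.2 243.7  21.8] op 0.056 gf 68.4 F [ 0.8 -0.2 -1.6]
leg [ 445.5 -227.1] yaw 0.172 gap 30.1 end -31.5 width 39.0 [347. 171.] [343. 141.]
leg [ 445.6 -227. ] yaw 0.153 gap 30.2 end -31.9 width 40.1 [347. 171.] [343. 141.]
grip t 69.9 p [ 485.2 -220.8   17.2] op 0.062 gf 68.7 F [0.3 0.4 2.2]
up t 70.3 p [ 485.3 -220.8   40.4] op 0.056 gf 68.2 F [1.  0.3 0.1]
over t 72.3 p [453.4 190.  129.7] op 0.057 gf 68.2 F [-0.8 -0.  -0.5]
low t 73.4 p [453.  190.7  21.8] op 0.059 gf 68.3 F [ 0.3 -0.4 -0.8]
 t 76.2 p [444.6 199.9 229. ] op 0.999 gf 0.0 F [-0.3 -0.2  0.1]
expected hole px [[188.9, 196.6], [236.5, 195.9], [284.6, 195.2], [332.8, 194.5]]
```

View pics/t7c.png

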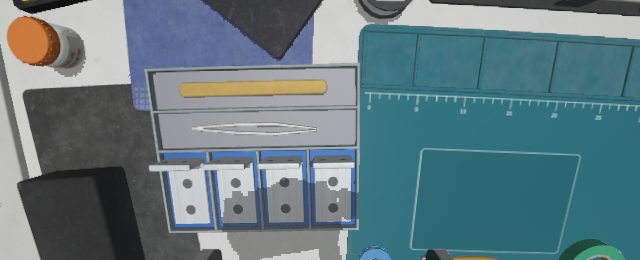

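t7c shows all four brackets seated. Their hole pairs are centred at (188,197), (237,196), (285,195) and (333,195), within a pixel of the expected positions. The spatula at (253,88) and the tweezers at (254,128) lie in their lanes.

```bash
python3 -c "
from bench import *
print(hand_in())"
```

```text
the job is handed in; nothing more can be done
None
```

I tipped all four brackets and laid each in its own blue pocket, laid the spatula and tweezers in the two grey lanes without touching the jars, and handed the job in at about 76 s of the 192 s allowed; the hand-in returned no verdict, but the last wrist picture showed everything in place.

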